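# Lock a round mirror's retaining ring with the pin spanner that fits

### The job

A round mirror lies face down in its round wooden frame, and the aluminium retaining ring in its back is loose. Take the pin spanner whose two pins fit the ring's two holes (the wider one; leave the smaller one where it is), set both pins fully into the holes, and only then turn the ring with the spanner clockwise, seen from above, until the ring's lug meets the stop post. Let go, leaving the spanner standing upright in the ring with both pins in.

Things in the scene. Friction and masses are not known exactly. Their poses are not given: they have to be found in the camera images.
- spanner: Wide pin spanner, upright, astride a fixed grey block 25 mm high. Steel bar 100 long (x), 24 wide (y), 12 thick; two pins 10 dia, 80 apart on x, 18 long, pointing down. On the bar's middle a black upright grip 40 long (x), 20 thick (y), from z 12 to z 67: pinch its 20 mm. 0.2 to 0.33 kg. Origin: centre of the bar's underside; x along bar, z up. Same after a half turn about z.
- small_spanner: Bystander: a like spanner with a bar only 70 mm long and pins 50 mm apart, too small for the ring; astride its own grey block 25 mm high, sometimes nearer to the robot than the wide one, sometimes farther. Grip, origin and axes as for the wide one. Leave it standing.
- ring_top (a point): Centre of the 124 mm aluminium ring at its rim's top, 34 mm above the bench, turning with it; z up, x through both holes. Holes 22 (x) by 24 mm (y), 22 deep, centred 40 mm either side on x. Pins fully in: bar on the rim, spanner origin here, 6 mm play each way, so the ring lags up to 0.18 rad. A lug is on its +y edge; a dark stop post clockwise of it. Fixed wooden frame 220 across, 28 high.
- ring (a joint): Turn of the ring in rad about its centre, growing clockwise seen from above (the x axis of ring_top turns clockwise by as much). Starts between 0 and 0.2; 0.9 is the hard stop, where the 10 mm wide lug meets the 10 mm stop post on the frame. Friction about 0.15 N m; it stays where it is left.
Mind the look-alikes: they are no part of the job. Leave any red look-alike of the spanner alone.

How it is judged:
On the way:
1. both pins of the wide spanner are in the ring's holes before the ring has been turned (z of spanner in the frame of ring_top below 0.007 m and horizontal distance between spanner and ring_top below 0.016 m and angle between the x axis of spanner and the x axis of ring_top, either way round below 0.32 rad and angle between spanner's own z axis and vertical below 0.17 rad and value of joint ring below 0.4 rad), for 0.2 s.
At the end, for the whole second after the job is handed in: Ring within 0.18 rad of its stop; the wide spanner at rest in it with both pins in: bar within 7 mm of the rim, within 16 mm of the ring's centre, within 0.32 rad of the holes' line, upright within 10 degrees; the small spanner standing within 40 mm of its start (z of spanner in the frame of ring_top below 0.007 m and horizontal distance between spanner and ring_top below 0.016 m and angle between the x axis of spanner and the x axis of ring_top, either way round below 0.32 rad and angle between spanner's own z axis and vertical below 0.17 rad and value of joint ring above 0.72 rad and linear speed of spanner below 0.02 m/s and distance of small_spanner from where it was at the start of the episode below 0.04 m); the robot touches nothing.
It fails at once if the ring is turned without both pins of the wide spanner in its holes (value of joint ring above 0.42 rad and (z of spanner in the frame of ring_top above 0.012 m or horizontal distance between spanner and ring_top above 0.03 m)).
It fails at once if the small spanner is moved away or knocked over (distance of small_spanner from where it was at the start of the episode above 0.04 m or angle between small_spanner's own z axis and vertical above 0.6 rad).
It also fails if it takes over 45 s, if anything falls off the work surface, if the arm or the gripper's body presses on something with over 40 N, if the wrist force passes 120 N, or if a joint passes its speed limit or range.

### The arm

A 6-joint arm with a two-finger parallel gripper is mounted at the origin on the work surface. World frame = base frame: x ahead of the robot, y to its left, z up, the work surface at z = 0. Lengths are in m, angles in rad, forces in N, time in s.
With the tool pointing down it reaches from about 0.4 to 0.925 m from the base axis. Payload 12.5 kg.
Tool frame: the origin (TCP) lies between the finger pads; the fingertips stand 22 mm ahead of it and the grasp point (between the pads) lies 3 mm ahead of it; x points along the fingers, z is the direction in which the jaws open and shut, and the axes are right-handed (so a half turn about x gives the same grasp; the last joint's range is limited). The gripper opens to 95 mm and grips with 3 to 60 N. Pads are 20 mm wide; open, the fingers measure 119 mm over their backs; the gripper's body (75 mm by 180 mm) begins 59 mm behind the grasp point.
Start: joints at [-1.315, 0.491, 1.559, -0, 1.092, -0.106], TCP at [0.221, -0.585, 0.237] pointing down, gripper open.
Joint ranges: [-3.1, 3.1], [-0.84, 2.19], [0.05, 2.79], [-1.13, 4.28], [0.06, 2.93], [-2.69, 2.69]. Speed limits (rad/s): [2.22, 2.22, 2.79, 3.14, 3.14, 3.14].

### API

Orientations are given as a unit quaternion [x, y, z, w].
In Python, from station import get_state, vision, env, silhouettes, tip_of gives the robot as it stands.
- The arm moves only by the tool servo_tool, never from a script. Its argument "motion" is a list of rows, each a list of 6 numbers: the shift along the tool's x, y, z in mm, then the turn, a rotation vector about the tool's x, y, z in rad. A call has exactly 8 rows; each row is the pose to reach, as a shift and turn from the pose commanded when the call began, along the tool's axes at that moment; what a row does not reach only later rows make up. A row lasts 1/10 s, in which the tool goes at most 50 mm and 8.59 degrees, less where a joint would pass 70% of its speed; a pose out of reach is approached as far as the arm can. A call with a gripper value outside its range is refused whole. "fingers" is the opening, from 0 (shut) to 1 (fully open), set as the call begins (left out, the last holds). The fingers move at their own pace and stop on an object; the grip force is fixed at half the most. Time passes only in rows, so rows that repeat a pose let the fingers close, or fill a call up. It gives the time, the measured TCP pose, the force and the opening at its end, in the units of the state.
- get_state(): the state, without advancing time (a new reading comes with each control period).
- vision.grab_frame(name): name is "side" or "top"; returns a dict with "frame" (480x640x3 uint8, red, green, blue), "depth" (480x640 float32, m along the optical axis (not along the pixel's ray), 0 where there is no reading), "fx", "fy", "cx", "cy" (pixels), "camera_from_world" (4x4, takes a point from world to camera coordinates). Camera axes: x right, y up, looking along -z (the intrinsics and any distortion apply to the point x, -y, -z); pixel columns grow to the right and rows downward; lengths in m; the calibration is good to about 2 mm. A picture is of the moment at which its call begins.
- env.hand_in(): hands the job in, once; it reports no verdict.
Trained networks look in the newest picture that a camera, given by its name, has taken for a name from the list of things; names that differ only in an ending like _2 or _b are one class to them, and where a whole thing is asked for, a point or a joint stands for the part that bears it (a point fixed in the world has none). Each returns a list of dicts, best first, with "score" (0 to 1); they miss things now and then, are a little off and sometimes report something else, mostly with a low value. They report only what shows in the picture. A call takes as long as a camera call. They do not tell look-alikes from the thing itself.
- silhouettes(camera, query): "region" (480x640 bool, what is visible of it).
- tip_of(camera, query): "position" ([x, y, z] in m, in world coordinates, good to about 4 mm: a listed point, or the origin of a listed thing).
The state is a dict: "time": time; "joint_positions": joint angles; "qd": joint speeds; "effort": joint torques, N m; "position": TCP position; "ee_rot": TCP orientation; "ft_force": force on the tool from outside, world axes, zero at the start; "torque": the same for the moment, N m; "grip_width": finger opening in m.
Only numpy, scipy, OpenCV 4.12 (cv2) and the standard library are available. Lean on these libraries where they do the work, as an engineer would, in place of code of your own. Each camera call takes 0.05 s, during which the arm holds its last target.

## Working session

There is one attempt and no reset: what is moved stays moved. The work goes in short steps, Python scripts to look and compute and a tool call to move; the robot and the scene stay as the last step left them, time stands still between calls to the robot, and variables do not carry over. Pictures are saved under pics/ and viewed, and the job is handed in when it is done.

Besides the shell and the picture viewer there is one more tool, called after "Emit:" by a JSON object that holds its "fn" and its "kwargs", one argument or row to a line. servo_tool: Moves the arm, as the interface text tells. Its arguments: {"type":"object","properties":{"motion":{"type":"array"},"fingers":{"type":"number"}},"required":["motion"]}

```bash
ls; mkdir -p pics
python3 - <<'E'
from station import get_state, vision, env, silhouettes, tip_of
import cv2,numpy as np
s=get_state();print({k:np.round(v,4).tolist() for k,v in s.items()})
for c in("top","side"):
    f=vision.grab_frame(c);cv2.imwrite(f"pics/{c}0.png",f["frame"][:,:,::-1])
    print(c,f["fx"],f["cx"],f["cy"],np.round(f["camera_from_world"],3).tolist())
    for q in("spanner","small_spanner","ring_top"):
        for r in tip_of(c,q)[:3]:print(c,q,round(r["score"],2),np.round(r["position"],4))
E
```

```text
pics
{'time': 0.0, 'joint_positions': [-1.3146, 0.4916, 1.5594, -0.0, 1.0917, -0.1056], 'qd': [0.0008, -0.0005, -0.0003, 0.0003, -0.0006, -0.0013], 'effort': [-0.0, -61.2657, -25.8181, 0.0692, 0.0482, -0.0001], 'position': [0.2212, -0.5843, 0.236], 'ee_rot': [0.4021, 0.5821, -0.4016, 0.5815], 'ft_force': [-0.5564, 0.3951, -0.0627], 'torque': [-0.0042, -0.0276, -0.0096], 'grip_width': 0.0952}
top 507.7361441797432 317.33269844532794 241.75205266698606 [[-0.004, -1.0, 0.018, 0.164], [0.99, -0.001, 0.14, -0.526], [-0.14, 0.018, 0.99, -0.889], [0.0, 0.0, 0.0, 1.0]]
top spanner 0.97 [0.6293 0.3656 0.0122]
top spanner 0.9 [0.6243 0.2416 0.0257]
top spanner 0.79 [0.4054 0.5017 0.0146]
top ring_top 0.94 [ 0.544  -0.1551  0.0315]
side 456.43945789805065 318.6158488121148 242.26375053711033 [[0.991, -0.136, -0.01, -0.499], [0.112, 0.776, 0.62, -0.222], [-0.077, -0.615, 0.784, -0.718], [0.0, 0.0, 0.0, 1.0]]
side spanner 0.78 [0.4087 0.5009 0.0166]
side spanner 0.68 [0.6236 0.2425 0.0292]
side spanner 0.65 [0.3805 0.3206 0.019 ]
side small_spanner 0.74 [0.4453 0.198  0.0264]
side ring_top 0.84 [ 0.5459 -0.1591  0.0345]
```

View pics/top0.png

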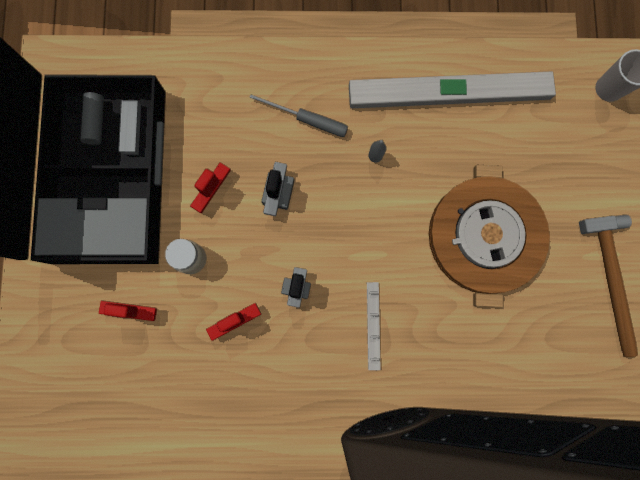

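View pics/side0.png

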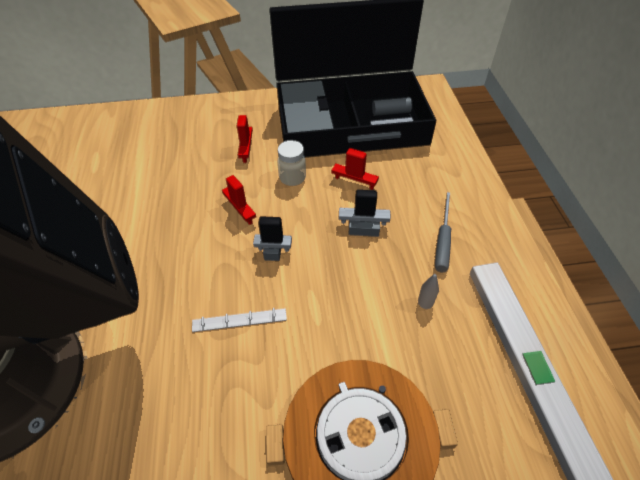

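Two grey candidates in top: (277,190), the longer bar, and (297,287), the shorter one. Red look-alikes are at (210,188), (233,322) and (128,311). I'll confirm which is which in a crop and measure from depth.

```bash
cat > h.py <<'E'
from station import get_state, vision, env, silhouettes, tip_of
import cv2,numpy as np
def cloud(f):
    v,u=np.mgrid[0:480,0:640]; d=f["depth"]
    P=np.stack([(u-f["cx"])/f["fx"]*d,-(v-f["cy"])/f["fy"]*d,-d,np.ones_like(d)],-1)
    W=P@np.linalg.inv(f["camera_from_world"]).T
    W[d<=0]=np.nan
    return W[...,:3]
def proj(f,p):
    c=f["camera_from_world"]@np.append(p,1); return np.array([f["cx"]+f["fx"]*c[0]/-c[2], f["cy"]-f["fy"]*c[1]/-c[2]])
def rect(pts):
    (c,s,a)=cv2.minAreaRect((pts[:,:2]*1000).astype(np.float32)); return np.round(c,1),np.round(s,1),round(a,1)
E
python3 - <<'E'
from h import *
ims=[]
for c in("top","side"):
    f=vision.grab_frame(c);W=cloud(f)
    for n,q in(("wide",(.6243,.242)),("small",(.4453,.198))):
        m=np.hypot(W[...,0]-q[0],W[...,1]-q[1])<.075
        sat=f["frame"].max(2).astype(int)-f["frame"].min(2); m&=sat<40
        for lo,hi,t in((.031,.043,"bar"),(.082,.1,"grip"),(.018,.03,"block")):
            k=m&(W[...,2]>lo)&(W[...,2]<hi)
            if k.sum()>5:print(c,n,t,k.sum(),rect(W[k]),np.round(np.median(W[k],0),4))
    # ring
    m=(np.hypot(W[...,0]-.545,W[...,1]+.157)<.075)&(W[...,2]>.0305)&(W[...,2]<.038)
    sat=f["frame"].max(2).astype(int)-f["frame"].min(2); m2=m&(sat<40)&(f["frame"].max(2)>110)
    p=W[m2]; (x,y),r=cv2.minEnclosingCircle((p[:,:2]*1000).astype(np.float32)); print("ring",x,y,r,np.median(p[:,2]))
    a=[proj(f,np.array(p)).astype(int) for p in((.6243,.242,.04),(.545,.157*-1,.034))]
    for b in a: 
        u=min(max(b[0],60),579);v=min(max(b[1],60),419)
        ims.append(cv2.resize(f["frame"][v-60:v+60,u-60:u+60],(400,300) if 0 else (300,300),interpolation=cv2.INTER_CUBIC))
cv2.imwrite("pics/crop0.png",np.vstack([np.hstack(ims[:2]),np.hstack(ims[2:])])[:,:,::-1])
E
```

```text
top wide bar 403 (array([627.3, 240.4]), array([ 24.4, 100. ]), 77.9) [0.6057 0.2401 0.0367]
top wide grip 263 (array([627.5, 240.7]), array([20.2, 40.9]), 78.4) [0.6257 0.2402 0.0916]
top wide block 381 (array([617.8, 238.8]), array([50.1, 81.4]), 77.8) [0.6217 0.2224 0.0249]
top small bar 230 (array([445.4, 200. ]), array([23.9, 69.6]), 78.9) [0.4268 0.1993 0.0368]
top small grip 276 (array([445.4, 200. ]), array([19.9, 39.7]), 78.8) [0.4451 0.1999 0.0914]
top small block 223 (array([446.1, 201.9]), array([49.7, 33. ]), 78.1) [0.4452 0.2142 0.0247]
ring 543.2910766601562 -151.3922576904297 68.28362274169922 0.03324844017179063
side wide bar 421 (array([625.6, 239.5]), array([25.8, 97.4]), 78.1) [0.622  0.2349 0.0361]
side wide grip 211 (array([625.9, 239.6]), array([22. , 37.2]), 79.3) [0.6257 0.2361 0.0903]
side wide block 353 (array([623.1, 220.2]), array([23.2, 94.5]), 77.4) [0.6233 0.2208 0.0244]
side small bar 279 (array([444.1, 198.5]), array([25.9, 69.7]), 78.9) [0.4454 0.1927 0.0362]
side small grip 234 (array([444.5, 197.8]), array([20.5, 37.6]), 82.3) [0.4449 0.1951 0.0906]
side small block 169 (array([444.5, 185. ]), array([69.2, 21.5]), 0.4) [0.4403 0.1839 0.0245]
ring 540.2487182617188 -151.92825317382812 68.19856262207031 0.03256108575057293
```

View pics/crop0.png

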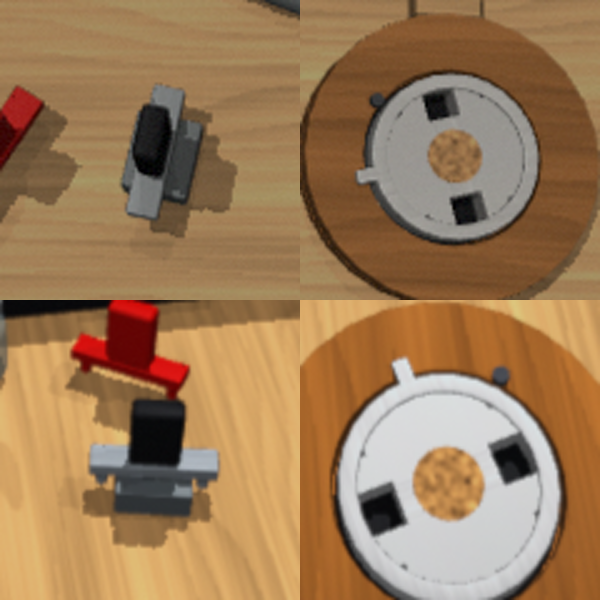

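The crop confirms (277,190) is the wide spanner: its bar measures 100 mm, against 70 mm for the one at (297,287). Next I'll measure the ring's centre and the line through its holes.

```bash
cat >> h.py <<'E'
from scipy.spatial.transform import Rotation as R
def plan(p,yaw,s=None):
    """tool-frame shift(mm) & rotvec for TCP target p, jaw(z) axis yaw, tool down"""
    s=s or get_state(); R0=R.from_quat(s["ee_rot"])
    x=np.array([0,0,-1.]);z=np.array([np.cos(yaw),np.sin(yaw),0]);y=np.cross(z,x)
    R1=R.from_matrix(np.stack([x,y,z],1))
    return np.round(R0.inv().apply(np.array(p)-s["position"])*1000,1),np.round((R0.inv()*R1).as_rotvec(),4)
def onplane(f,uv,z):
    uv=np.atleast_2d(uv).astype(float);Ti=np.linalg.inv(f["camera_from_world"])
    d=np.stack([(uv[:,0]-f["cx"])/f["fx"],-(uv[:,1]-f["cy"])/f["fy"],-np.ones(len(uv))],1)@Ti[:3,:3].T
    o=Ti[:3,3]; return o+d*((z-o[2])/d[:,2])[:,None]
E
python3 - <<'E'
from h import *
for c in("top","side"):
    f=vision.grab_frame(c); g=cv2.cvtColor(f["frame"],cv2.COLOR_RGB2GRAY)
    # rectify on z=.034: 0.25mm/px, 160mm window, center guess
    N=640; cx,cy=.543,-.154
    xs=cx+(N/2-np.arange(N))*.00025; ys=cy+(N/2-np.arange(N))*.00025
    X,Y=np.meshgrid(xs,ys,indexing="ij")
    P=np.stack([X,Y,np.full_like(X,.034),np.ones_like(X)],-1)@f["camera_from_world"].T
    mu=(f["cx"]-f["fx"]*P[...,0]/P[...,2]).astype(np.float32); mv=(f["cy"]+f["fy"]*P[...,1]/P[...,2]).astype(np.float32)
    im=cv2.remap(f["frame"],mu,mv,cv2.INTER_CUBIC); cv2.imwrite(f"pics/rect_{c}.png",im[:,:,::-1])
    hsv=cv2.cvtColor(im,cv2.COLOR_RGB2HSV)
    m=((hsv[...,1]<60)&(hsv[...,2]>100)).astype(np.uint8)
    m=cv2.morphologyEx(m,cv2.MORPH_OPEN,np.ones((45,45)))
    cs,_=cv2.findContours(m,cv2.RETR_EXTERNAL,cv2.CHAIN_APPROX_NONE); k=max(cs,key=cv2.contourArea)
    e=cv2.fitEllipse(k); (a,b),ax,_=e
    print(c,"ring",cx+(N/2-b)*.00025,cy+(N/2-a)*.00025,np.array(ax)*.25)
    h=((hsv[...,2]<100)&(hsv[...,1]<130)).astype(np.uint8)
    n,l,st,ce=cv2.connectedComponentsWithStats(h)
    for i in range(1,n):
        if st[i,4]>2000: print("dark",cx+(N/2-ce[i,1])*.00025,cy+(N/2-ce[i,0])*.00025,st[i,4]*.0625,(st[i,2:4]*.25), ce[i])
E
cd pics; python3 -c "
import cv2,numpy as np
cv2.imwrite('rect.png',cv2.resize(np.hstack([cv2.imread('rect_top.png'),cv2.imread('rect_side.png')]),(800,400)))"
```

```text
top ring 0.5356055297851563 -0.12573552322387696 [ 53.58127594 116.24621582]
dark 0.5335699422723695 -0.1297582655471005 1190.9375 [137.75 129.  ] [223.03306219 357.72023091]
dark 0.581616677195199 -0.14920015792798483 494.6875 [26.75 25.25] [300.80063171 165.53329122]
dark 0.5037025095298603 -0.16595368487928844 491.875 [26.75 24.5 ] [367.81473952 477.18996188]
side ring 0.5351772384643555 -0.126911563873291 [ 55.75151062 122.46594238]
dark 0.5211967584796728 -0.2215932764012509 2598.125 [ 87.75 160.  ] [590.37310561 407.21296608]
dark 0.5910868989019311 -0.12608112457402498 165.0625 [90.25 29.5 ] [208.3244983  127.65240439]
dark 0.5808442918574005 -0.15071861561936467 450.5625 [25.75 23.  ] [306.87446248 168.62283257]
dark 0.5029213146003954 -0.1675228042925727 442.625 [25.25 23.25] [374.09121717 480.3147416 ]
```

View pics/rect.png

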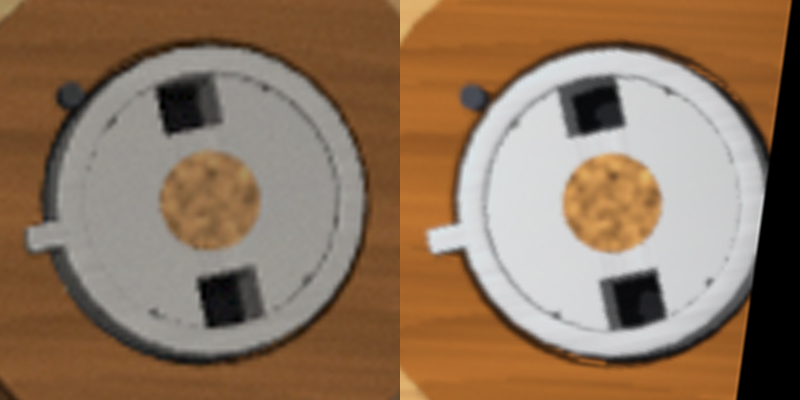

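The two cameras agree. The ring centre is about (0.5425, -0.158) and the hole line is at +0.211 rad, with 79.7 mm between holes (nominal 80). The spanner is at about (0.6265, 0.240), with its bar at -0.211 rad.

Run:
```python
from h import *
print(plan([.6265,.240,.236],-1.782))
```

```text
(array([ 6.000e-01,  6.708e+02, -6.278e+02]), array([ 5.729e-01,  1.000e-04, -0.000e+00]))
```

Emit:
{"fn": "servo_tool", "kwargs": {
  "motion": [
    [0, 33, -31, 0.03, 0, 0],
    [0, 66, -62, 0.06, 0, 0],
    [0, 99, -93, 0.09, 0, 0],
    [0, 132, -124, 0.12, 0, 0],
    [0, 165, -154, 0.15, 0, 0],
    [0, 198, -185, 0.18, 0, 0],
    [0, 231, -216, 0.21, 0, 0],
    [0, 264, -247, 0.24, 0, 0]
  ],
  "fingers": 0.55
}}

```text
time: 1.4
position: [0.3812, -0.2585, 0.2369]
ee_rot: [0.469, 0.529, -0.469, 0.529]
ft_force: [1.2, -0.8, 0.6]
grip_width: 0.0528
```

Run:
```python
from h import *
print(plan([.6265,.240,.236],-1.782))
```

```text
(array([   0.8,  303.3, -465.4]), array([ 0.3315,  0.0005, -0.0005]))
```

Emit:
{"fn": "servo_tool", "kwargs": {
  "motion": [
    [0, 25, -39, 0.03, 0, 0],
    [0, 51, -78, 0.06, 0, 0],
    [0, 76, -116, 0.09, 0, 0],
    [0, 101, -155, 0.12, 0, 0],
    [0, 126, -194, 0.15, 0, 0],
    [0, 152, -233, 0.18, 0, 0],
    [0, 177, -271, 0.21, 0, 0],
    [0, 202, -310, 0.24, 0, 0]
  ]
}}

```text
time: 2.2
position: [0.5442, 0.0741, 0.2368]
ee_rot: [0.529, 0.469, -0.529, 0.469]
ft_force: [1.0, -0.7, 0.6]
grip_width: 0.052
```

Run:
```python
from h import *
print(plan([.6265,.240,.166],-1.782))
```

```text
(array([  70.8,   61.9, -174.5]), array([ 0.0919,  0.0001, -0.0005]))
```

Emit:
{"fn": "servo_tool", "kwargs": {
  "motion": [
    [0, 14, -39, 0.02, 0, 0],
    [0, 28, -78, 0.04, 0, 0],
    [0, 42, -117, 0.06, 0, 0],
    [10, 55, -155, 0.08, 0, 0],
    [30, 62, -174.5, 0.092, 0, 0],
    [50, 62, -174.5, 0.092, 0, 0],
    [70, 62, -174.5, 0.092, 0, 0],
    [70, 62, -174.5, 0.092, 0, 0]
  ]
}}

```text
time: 3.0
position: [0.6246, 0.238, 0.1639]
ee_rot: [-0.548, -0.445, 0.551, -0.444]
ft_force: [-1.0, -0.6, -0.8]
grip_width: 0.0524
```

Run:
```python
from h import *
print(plan([.6265,.240,.073],-1.782),get_state()["joint_positions"])
f=vision.grab_frame("top");cv2.imwrite("pics/t1.png",cv2.resize(f["frame"][100:340,180:400,::-1],None,fx=2,fy=2))
f=vision.grab_frame("side");cv2.imwrite("pics/s1.png",cv2.resize(f["frame"][100:300,220:460,::-1],None,fx=2,fy=2))
```

```text
(array([90.9,  1.8, -2.5]), array([0.0013, 0.0022, 0.0041])) [ 2.65366922e-01  6.26118698e-01  1.51577689e+00 -1.13241396e-04
  1.00435488e+00  2.04616039e+00]
```

View pics/s1.png

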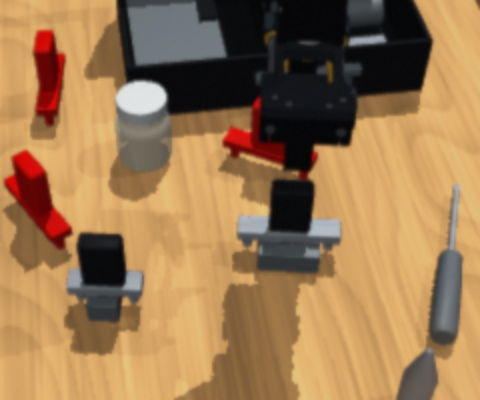

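The gripper is centred over the wide spanner's black grip (crop pixel 292,205), so I'll descend.

Emit:
{"fn": "servo_tool", "kwargs": {
  "motion": [
    [20, 0, 0, 0, 0, 0],
    [40, 0, 0, 0, 0, 0],
    [60, 0, 0, 0, 0, 0],
    [80, 0, 0, 0, 0, 0],
    [93, 0, 0, 0, 0, 0],
    [93, 0, 0, 0, 0, 0],
    [93, 0, 0, 0, 0, 0],
    [93, 0, 0, 0, 0, 0]
  ]
}}

```text
time: 3.9
position: [0.6263, 0.2382, 0.075]
ee_rot: [0.55, 0.444, -0.549, 0.445]
ft_force: [-0.4, 0.1, -0.1]
grip_width: 0.0525
```

Emit:
{"fn": "servo_tool", "kwargs": {
  "motion": [
    [0, 0, 0, 0, 0, 0],
    [0, 0, 0, 0, 0, 0],
    [0, 0, 0, 0, 0, 0],
    [0, 0, 0, 0, 0, 0],
    [0, 0, 0, 0, 0, 0],
    [0, 0, 0, 0, 0, 0],
    [0, 0, 0, 0, 0, 0],
    [0, 0, 0, 0, 0, 0]
  ],
  "fingers": 0
}}

```text
time: 4.7
position: [0.6259, 0.2383, 0.0738]
ee_rot: [0.55, 0.445, -0.55, 0.445]
ft_force: [0.5, 0.9, 1.9]
grip_width: 0.0198
```

Emit:
{"fn": "servo_tool", "kwargs": {
  "motion": [
    [-10, 0, 0, 0, 0, 0],
    [-25, 0, 0, 0, 0, 0],
    [-45, 0, 0, 0, 0, 0],
    [-65, 0, 0, 0, 0, 0],
    [-85, 0, 0, 0, 0, 0],
    [-90, 0, 0, 0, 0, 0],
    [-90, 0, 0, 0, 0, 0],
    [-90, 0, 0, 0, 0, 0]
  ]
}}

```text
time: 5.5
position: [0.6253, 0.238, 0.163]
ee_rot: [-0.549, -0.445, 0.55, -0.445]
ft_force: [-0.0, 0.1, -2.1]
grip_width: 0.0203
```

Run:
```python
from h import *
s=get_state();print(s["position"],s["ee_rot"],s["grip_width"],s["ft_force"])
f=vision.grab_frame("top");W=cloud(f);T=s["position"]
# bar top pts: height about T.z-.073+.037
zb=T[2]-.036
m=(np.hypot(W[...,0]-T[0],W[...,1]-T[1])<.09)&(abs(W[...,2]-zb)<.006);sat=f["frame"].max(2).astype(int)-f["frame"].min(2)
print(m.sum(),rect(W[m]))
cv2.imwrite("pics/t2.png",cv2.resize(f["frame"][100:340,180:400,::-1],None,fx=2,fy=2))
f=vision.grab_frame("side");cv2.imwrite("pics/s2.png",cv2.resize(f["frame"][60:300,220:460,::-1],None,fx=2,fy=2))
print(plan([.5425,-.158,.19],-np.pi/2+.211))
```

```text
[0.62530019 0.23796228 0.16296825] [-0.54932439 -0.44490247  0.55008151 -0.44465136] 0.020254560940044766 [-0.00609615  0.08713719 -2.06647803]
0 (array([0., 0.]), array([0., 0.]), 0.0)
(array([-27.1,   1.6, 404.6]), array([-0.4212,  0.0006,  0.0017]))
```

View pics/s2.png

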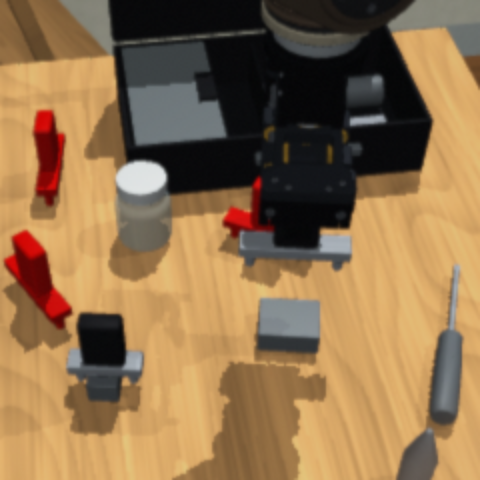

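The spanner is held: width is 20.3 mm and the load is about 2.1 N. Now I'll carry it over the ring.

Emit:
{"fn": "servo_tool", "kwargs": {
  "motion": [
    [0, 0, 20, -0.04, 0, 0],
    [0, 0, 55, -0.08, 0, 0],
    [0, 1, 95, -0.12, 0, 0],
    [0, 1, 135, -0.17, 0, 0],
    [0, 1, 175, -0.21, 0, 0],
    [0, 1, 215, -0.26, 0, 0],
    [0, 1, 255, -0.3, 0, 0],
    [0, 1, 290, -0.34, 0, 0]
  ]
}}

```text
time: 6.4
position: [0.5654, -0.0474, 0.163]
ee_rot: [0.466, 0.532, -0.466, 0.531]
ft_force: [1.6, -0.6, -3.3]
grip_width: 0.0197
```

Run:
```python
from h import *
print(plan([.5425,-.158,.15],-np.pi/2+.211))
```

```text
(array([ 13. , -37.1, 106.6]), array([-0.0799, -0.0002,  0.0011]))
```

Emit:
{"fn": "servo_tool", "kwargs": {
  "motion": [
    [0, -12, 36, -0.03, 0, 0],
    [0, -24, 70, -0.055, 0, 0],
    [5, -34, 97, -0.075, 0, 0],
    [10, -37, 106.6, -0.08, 0, 0],
    [13, -37, 106.6, -0.08, 0, 0],
    [13, -37, 106.6, -0.08, 0, 0],
    [13, -37, 106.6, -0.08, 0, 0],
    [13, -37, 106.6, -0.08, 0, 0]
  ]
}}

```text
time: 7.2
position: [0.5436, -0.1552, 0.1507]
ee_rot: [0.445, 0.55, -0.445, 0.55]
ft_force: [-0.0, -0.3, -2.2]
grip_width: 0.0199
```

Run:
```python
from h import *
s=get_state();print(s["position"],s["ft_force"])
print(plan([.5425,-.158,.15],-np.pi/2+.211))
T=s["position"]
for c in("top","side"):
    f=vision.grab_frame(c);W=cloud(f);zb=T[2]-.036
    m=(np.hypot(W[...,0]-.5425,W[...,1]+.158)<.075)&(abs(W[...,2]-zb)<.008)
    sat=f["frame"].max(2).astype(int)-f["frame"].min(2);m&=(f["frame"].max(2)>90)
    if m.sum()>9:print(c,m.sum(),rect(W[m]),np.median(W[m][:,2]))
    u,v=proj(f,(.5425,-.158,.05)).astype(int);v=min(max(v,100),379);u=min(max(u,100),539)
    cv2.imwrite(f"pics/{c}3.png",cv2.resize(f["frame"][v-100:v+101,u-100:u+101,::-1],None,fx=2.5,fy=2.5))
```

```text
[ 0.54360567 -0.1551633   0.15073768] [-0.02733949 -0.27042744 -2.15306532]
(array([ 0.7, -1.7,  2.5]), array([ 0.0001,  0.0001, -0.0001]))
top 30 (array([ 545.3, -159.2]), array([99.5, 15. ]), 13.0) 0.11423251548781133
side 642 (array([ 542.5, -156. ]), array([99.1, 24.6]), 12.0) 0.11329903532866581
```

View pics/side3.png

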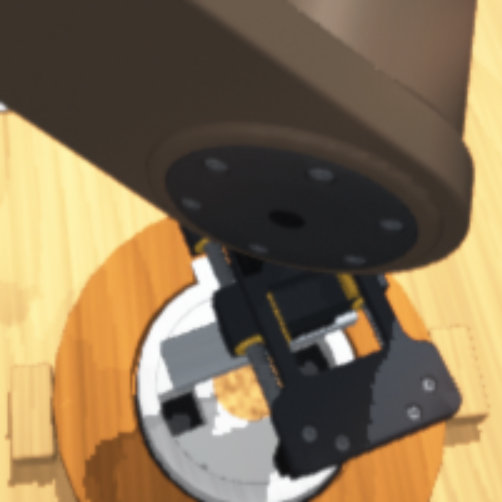

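View pics/top3.png

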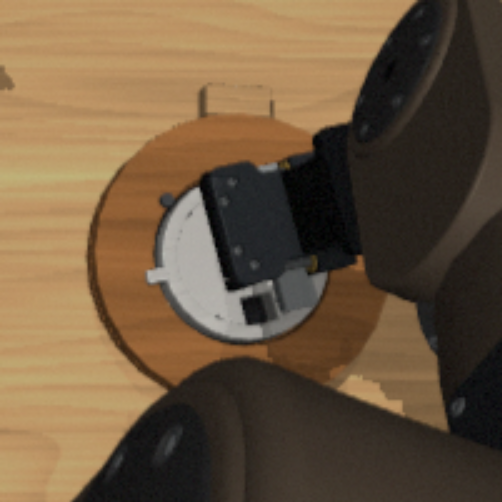

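Emit:
{"fn": "servo_tool", "kwargs": {
  "motion": [
    [0, -1, 3, 0, 0, 0],
    [8, -1, 3, 0, 0, 0],
    [16, -1, 3, 0, 0, 0],
    [24, -1, 3, 0, 0, 0],
    [32, -1, 3, 0, 0, 0],
    [40, -1, 3, 0, 0, 0],
    [40, -1, 3, 0, 0, 0],
    [40, -1, 3, 0, 0, 0]
  ]
}}

```text
time: 8.1
position: [0.5429, -0.1594, 0.1104]
ee_rot: [0.445, 0.55, -0.445, 0.549]
ft_force: [-0.7, -0.2, -0.9]
grip_width: 0.0198
```

Run:
```python
from h import *
s=get_state();print(s["position"],s["ft_force"])
print(plan([.5425,-.158,.083],-np.pi/2+.211))
T=s["position"]
for c in("top","side"):
    f=vision.grab_frame(c);W=cloud(f);zb=T[2]-.036
    m=(np.hypot(W[...,0]-.5425,W[...,1]+.158)<.075)&(abs(W[...,2]-zb)<.008)
    m&=(f["frame"].max(2)>90)
    if m.sum()>9:print(c,m.sum(),rect(W[m]),np.median(W[m][:,2]))
    u,v=proj(f,(.5425,-.158,.05)).astype(int);v=min(max(v,100),379);u=min(max(u,100),539)
    cv2.imwrite(f"pics/{c}4.png",cv2.resize(f["frame"][v-100:v+101,u-100:u+101,::-1],None,fx=2.5,fy=2.5))
```

```text
[ 0.54294601 -0.15935612  0.11042779] [-0.66615543 -0.20369689 -0.93092975]
(array([27.4, -0.1, -1.4]), array([-0.0012, -0.0001,  0.0003]))
top 25 (array([ 590.4, -151.1]), array([ 5.1, 17.1]), 12.5) 0.07378538707951243
side 487 (array([ 541.2, -160.2]), array([97.5, 24.5]), 12.1) 0.07339650140951859
```

View pics/side4.png

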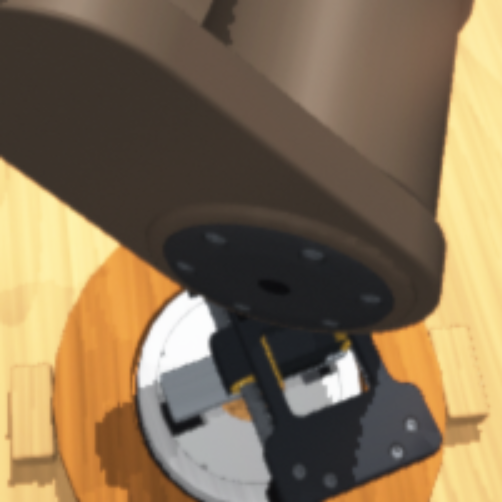

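The bar is within about 1 mm of the ring centre (side camera against side camera) and the angles match. I'll lower it, halting partway to check the force.

Emit:
{"fn": "servo_tool", "kwargs": {
  "motion": [
    [3, 0, -1, 0, 0, 0],
    [6, 0, -1, 0, 0, 0],
    [9, 0, -1, 0, 0, 0],
    [12, 0, -1, 0, 0, 0],
    [15, 0, -1, 0, 0, 0],
    [17, 0, -1, 0, 0, 0],
    [17, 0, -1, 0, 0, 0],
    [17, 0, -1, 0, 0, 0]
  ]
}}

```text
time: 9.0
position: [0.5428, -0.1584, 0.0936]
ee_rot: [0.445, 0.55, -0.445, 0.55]
ft_force: [0.0, 0.0, -2.5]
grip_width: 0.0199
```

Emit:
{"fn": "servo_tool", "kwargs": {
  "motion": [
    [2, 0, 0, 0, 0, 0],
    [4, 0, 0, 0, 0, 0],
    [6, 0, 0, 0, 0, 0],
    [8, 0, 0, 0, 0, 0],
    [9.5, 0, 0, 0, 0, 0],
    [10, 0, 0, 0, 0, 0],
    [10, 0, 0, 0, 0, 0],
    [10, 0, 0, 0, 0, 0]
  ]
}}

```text
time: 9.8
position: [0.5428, -0.1584, 0.0837]
ee_rot: [0.445, 0.55, -0.445, 0.55]
ft_force: [0.0, -0.2, -1.0]
grip_width: 0.0202
```

Run:
```python
from h import *
s=get_state();print(s["position"],s["ft_force"],s["torque"])
for c in("side","top"):
    f=vision.grab_frame(c);W=cloud(f);zb=.046
    m=(np.hypot(W[...,0]-.5425,W[...,1]+.158)<.065)&(abs(W[...,2]-zb)<.006)
    m&=(f["frame"].max(2)>90)
    if m.sum()>9:print(c,m.sum(),rect(W[m]),np.median(W[m][:,2]))
    u,v=proj(f,(.5425,-.158,.05)).astype(int);v=min(max(v,100),379);u=min(max(u,100),539)
    cv2.imwrite(f"pics/{c}5.png",cv2.resize(f["frame"][v-100:v+101,u-100:u+101,::-1],None,fx=2.5,fy=2.5))
```

```text
[ 0.54277244 -0.15838295  0.08366947] [ 0.01174751 -0.21291226 -0.98359578] [ 0.05629529 -0.0184688   0.03401358]
side 430 (array([ 541.1, -158.9]), array([98.6, 24.6]), 12.0) 0.04636097789171745
```

View pics/side5.png

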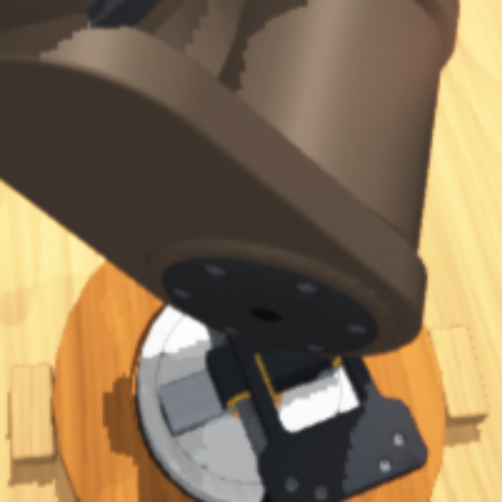

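View pics/top5.png

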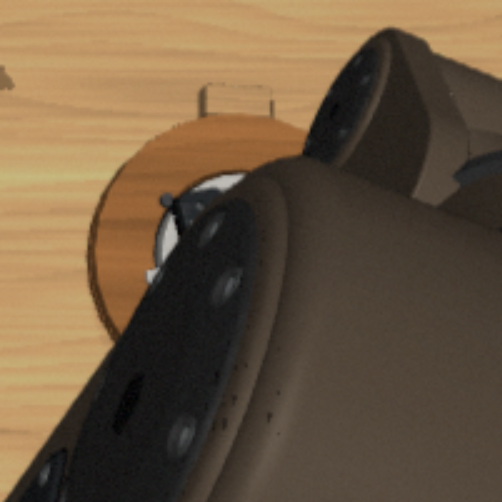

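Bar top reads 0.0464, against the 0.046 expected when fully seated, and the force is small. In the rectified top view, the lug-to-post gap leaves roughly 0.7 rad of turn, so I'll start turning clockwise (+x tool).

Emit:
{"fn": "servo_tool", "kwargs": {
  "motion": [
    [0, 0, 0, 0.07, 0, 0],
    [0, 0, 0, 0.14, 0, 0],
    [0, 0, 0, 0.21, 0, 0],
    [0, 0, 0, 0.28, 0, 0],
    [0, 0, 0, 0.35, 0, 0],
    [0, 0, 0, 0.42, 0, 0],
    [0, 0, 0, 0.49, 0, 0],
    [0, 0, 0, 0.56, 0, 0]
  ]
}}

```text
time: 10.7
position: [0.5428, -0.1582, 0.0837]
ee_rot: [0.58, 0.404, -0.58, 0.405]
ft_force: [0.1, 1.6, -2.4]
grip_width: 0.0197
```

Run:
```python
from h import *
s=get_state();print(s["position"],s["ft_force"],s["torque"])
```

```text
[ 0.54282123 -0.1581931   0.08372792] [ 0.13283624  1.55316343 -2.35112383] [ 0.37062297 -0.03988411  0.18387042]
```

Emit:
{"fn": "servo_tool", "kwargs": {
  "motion": [
    [0, 0, 0, 0.03, 0, 0],
    [0, 0, 0, 0.06, 0, 0],
    [0, 0, 0, 0.09, 0, 0],
    [0, 0, 0, 0.12, 0, 0],
    [0, 0, 0, 0.15, 0, 0],
    [0, 0, 0, 0.17, 0, 0],
    [0, 0, 0, 0.19, 0, 0],
    [0, 0, 0, 0.19, 0, 0]
  ]
}}

```text
time: 11.5
position: [0.5427, -0.1583, 0.0837]
ee_rot: [0.615, 0.348, -0.615, 0.348]
ft_force: [-0.2, 2.0, -1.9]
grip_width: 0.0197
```

Run:
```python
from h import *
s=get_state();print(s["position"],s["ft_force"],s["torque"])
for c in("side","top"):
    f=vision.grab_frame(c)
    u,v=proj(f,(.5425,-.158,.05)).astype(int);v=min(max(v,100),379);u=min(max(u,100),539)
    cv2.imwrite(f"pics/{c}6.png",cv2.resize(f["frame"][v-100:v+101,u-100:u+101,::-1],None,fx=2.5,fy=2.5))
```

```text
[ 0.54274746 -0.15830635  0.08366852] [-0.15564859  1.95375615 -1.90472221] [ 0.58523677 -0.11903318  0.02834717]
```

View pics/top6.png

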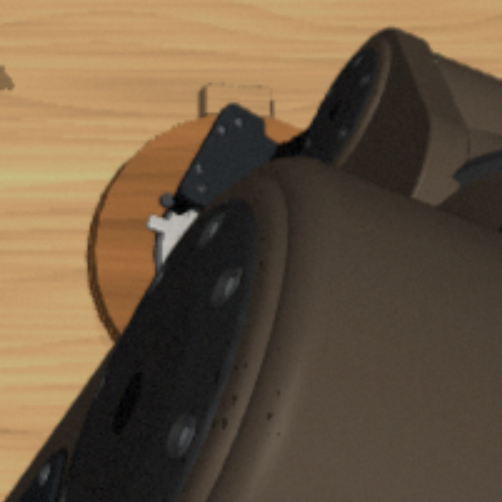

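The lug (155,222) is now close to the post (167,200) but not yet touching, so I'll continue slowly.

Emit:
{"fn": "servo_tool", "kwargs": {
  "motion": [
    [0, 0, 0, 0.02, 0, 0],
    [0, 0, 0, 0.04, 0, 0],
    [0, 0, 0, 0.06, 0, 0],
    [0, 0, 0, 0.08, 0, 0],
    [0, 0, 0, 0.1, 0, 0],
    [0, 0, 0, 0.11, 0, 0],
    [0, 0, 0, 0.12, 0, 0],
    [0, 0, 0, 0.12, 0, 0]
  ]
}}

```text
time: 12.4
position: [0.5427, -0.1584, 0.0837]
ee_rot: [-0.635, -0.311, 0.635, -0.311]
ft_force: [1.1, 3.5, -1.5]
grip_width: 0.0198
```

Run:
```python
from h import *
s=get_state();print(s["position"],s["ft_force"],s["torque"])
f=vision.grab_frame("top")
cv2.imwrite(f"pics/top7.png",cv2.resize(f["frame"][180:260,430:510,::-1],None,fx=6,fy=6,interpolation=cv2.INTER_CUBIC))
```

```text
[ 0.54273293 -0.15835617  0.08365144] [ 1.07875211  3.49094942 -1.47037749] [ 0.95625145 -0.21990301  0.15697487]
```

View pics/top7.png

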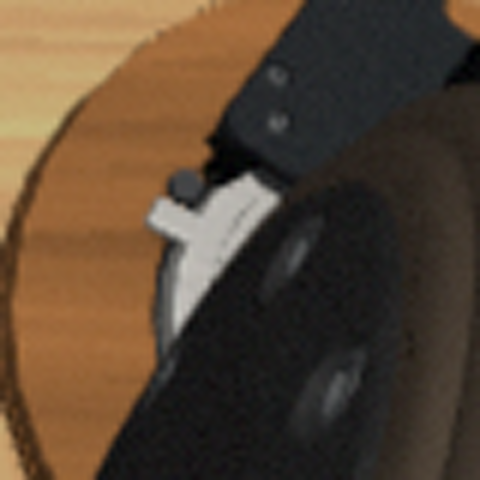

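Emit:
{"fn": "servo_tool", "kwargs": {
  "motion": [
    [0, 0, 0, 0.01, 0, 0],
    [0, 0, 0, 0.02, 0, 0],
    [0, 0, 0, 0.03, 0, 0],
    [0, 0, 0, 0.04, 0, 0],
    [0, 0, 0, 0.05, 0, 0],
    [0, 0, 0, 0.05, 0, 0],
    [0, 0, 0, 0.05, 0, 0],
    [0, 0, 0, 0.05, 0, 0]
  ]
}}

```text
time: 13.25
position: [0.5428, -0.1584, 0.0837]
ee_rot: [0.643, 0.295, -0.643, 0.295]
ft_force: [1.7, 3.9, -0.8]
grip_width: 0.0204
```

Run:
```python
from h import *
s=get_state();print(s["position"],s["ft_force"],s["torque"],R.from_quat(s["ee_rot"]).as_matrix()[:,2])
f=vision.grab_frame("top")
cv2.imwrite(f"pics/top8.png",cv2.resize(f["frame"][180:260,430:510,::-1],None,fx=6,fy=6,interpolation=cv2.INTER_CUBIC))
```

```text
[ 0.54284674 -0.15840747  0.08365715] [ 1.72629748  3.86121257 -0.81081301] [ 0.97326143 -0.49530144  0.82932165] [-6.51773117e-01 -7.58414005e-01  1.23213736e-05]
```

View pics/top8.png

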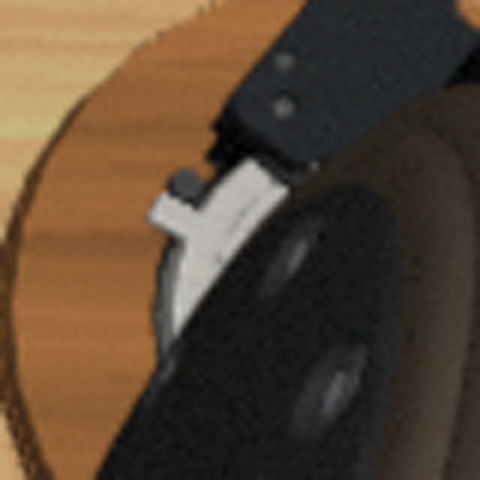

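Torque rose to 0.83 N·m and the lug is against the post, so the ring is at its stop. I'll back off within the play, then release and rise.

Emit:
{"fn": "servo_tool", "kwargs": {
  "motion": [
    [0, 0, 0, -0.02, 0, 0],
    [0, 0, 0, -0.05, 0, 0],
    [0, 0, 0, -0.08, 0, 0],
    [0, 0, 0, -0.1, 0, 0],
    [0, 0, 0, -0.12, 0, 0],
    [0, 0, 0, -0.12, 0, 0],
    [0, 0, 0, -0.12, 0, 0],
    [0, 0, 0, -0.12, 0, 0]
  ]
}}

```text
time: 14.1
position: [0.5427, -0.1584, 0.0836]
ee_rot: [-0.624, -0.333, 0.624, -0.333]
ft_force: [-0.1, 0.8, -2.2]
grip_width: 0.0198
```

Emit:
{"fn": "servo_tool", "kwargs": {
  "motion": [
    [0, 0, 0, 0, 0, 0],
    [0, 0, 0, 0, 0, 0],
    [0, 0, 0, 0, 0, 0],
    [0, 0, 0, 0, 0, 0],
    [0, 0, 0, 0, 0, 0],
    [0, 0, 0, 0, 0, 0],
    [0, 0, 0, 0, 0, 0],
    [0, 0, 0, 0, 0, 0]
  ],
  "fingers": 0.55
}}

```text
time: 14.9
position: [0.5427, -0.1584, 0.0836]
ee_rot: [-0.624, -0.333, 0.624, -0.333]
ft_force: [0.2, 0.7, -0.6]
grip_width: 0.0523
```

Emit:
{"fn": "servo_tool", "kwargs": {
  "motion": [
    [-10, 0, 0, 0, 0, 0],
    [-25, 0, 0, 0, 0, 0],
    [-45, 0, 0, 0, 0, 0],
    [-70, 0, 0, 0, 0, 0],
    [-100, 0, 0, 0, 0, 0],
    [-130, 0, 0, 0, 0, 0],
    [-150, 0, 0, 0, 0, 0],
    [-150, 0, 0, 0, 0, 0]
  ]
}}

```text
time: 15.7
position: [0.5435, -0.1586, 0.2371]
ee_rot: [0.625, 0.331, -0.623, 0.335]
ft_force: [0.5, -0.9, -0.1]
grip_width: 0.0523
```

Run:
```python
from h import *
s=get_state();print(s["position"],s["ft_force"],s["joint_positions"])
print(plan([.5,.1,.3],-1.9))
```

```text
[ 0.54352724 -0.15863035  0.23710139] [ 0.52886568 -0.94469279 -0.13449721] [-4.00601389e-01  4.04999583e-01  1.70818620e+00 -4.94249539e-05
  1.02287996e+00  1.76035762e+00]
(array([ -63.7, -179.7, -190.7]), array([-0.2609, -0.0003, -0.0055]))
```

Now I'll move the arm aside (+y) for a clear view.

Emit:
{"fn": "servo_tool", "kwargs": {
  "motion": [
    [0, -24, -25, 0, 0, 0],
    [0, -49, -51, 0, 0, 0],
    [0, -73, -76, 0, 0, 0],
    [0, -98, -102, 0, 0, 0],
    [0, -122, -127, 0, 0, 0],
    [0, -147, -153, 0, 0, 0],
    [0, -171, -178, 0, 0, 0],
    [0, -171, -178, 0, 0, 0]
  ]
}}

```text
time: 16.5
position: [0.4985, 0.0876, 0.2332]
ee_rot: [-0.623, -0.334, 0.624, -0.334]
ft_force: [-0.3, 1.0, 0.4]
grip_width: 0.0521
```

Run:
```python
from h import *
s=get_state();print(s["position"],s["ft_force"],s["qd"].max() if hasattr(s["qd"],"max") else s["qd"])
ims=[]
for c in("side","top"):
    f=vision.grab_frame(c);W=cloud(f);near=(np.hypot(W[...,0]-.5425,W[...,1]+.158)<.065)
    for lo,hi,t in((.042,.05,"bar"),(.093,.107,"grip")):
        m=near&(W[...,2]>lo)&(W[...,2]<hi)
        if m.sum()>9:print(c,t,m.sum(),rect(W[m]),np.median(W[m][:,2]))
    m=(np.hypot(W[...,0]-.445,W[...,1]-.2)<.03)&(W[...,2]>.082)&(W[...,2]<.1)
    if m.sum()>9:print(c,"small grip",rect(W[m]))
    u,v=proj(f,(.5425,-.158,.05)).astype(int);v=min(max(v,70),409);u=min(max(u,70),569)
    ims.append(cv2.resize(f["frame"][v-70:v+70,u-70:u+70,::-1],(400,400),interpolation=cv2.INTER_CUBIC))
cv2.imwrite("pics/fin.png",np.hstack(ims))
```

```text
[0.49850829 0.08756267 0.23324047] [-0.2655529   0.98063414  0.42937385] 0.005263027559058469
side bar 770 (array([ 541.7, -159.1]), array([24.1, 99.7]), 55.9) 0.04353373417853884
side grip 491 (array([ 541.8, -158.8]), array([20.2, 40.1]), 56.5) 0.09813964081959259
side small grip (array([440.7, 191.7]), array([11.7, 39.6]), 62.8)
top bar 64 (array([ 578.6, -182.2]), array([22.7, 13.9]), 49.9) 0.04431580145323061
top grip 89 (array([ 551.7, -167.2]), array([25.2, 15.3]), 17.9) 0.0989015483422776
top small grip (array([445.4, 200. ]), array([20. , 39.6]), 78.9)
```

View pics/fin.png

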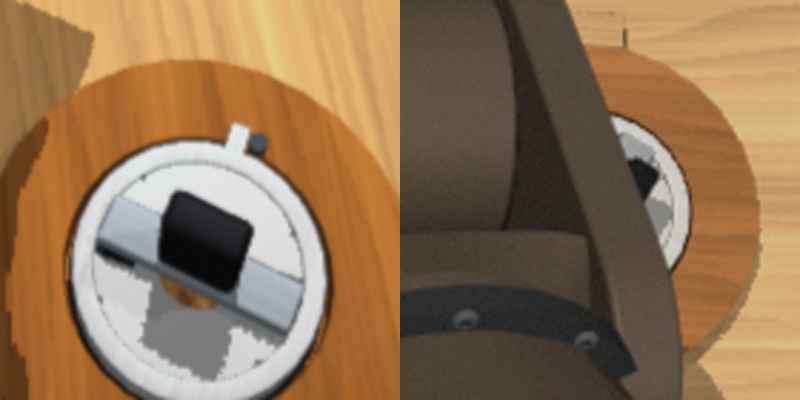

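Side view: the lug (237,138) is against the post (258,143). The spanner is upright and centred at (541.7, -159.1), matching the ring centre in the same camera (541.9, -159.1). The bar is on the rim, the small spanner hasn't moved, and the arm is clear.

```bash
python3 -c "
from station import env
print(env.hand_in())"
```

```text
the job is handed in; nothing more can be done
None
```

The job is handed in. I set the wide spanner's pins into the ring, turned it clockwise to the stop post, and left the spanner standing in the ring. No verdict comes back, so the checks below are my own.

- **Insertion:** the spanner was still in the gripper with its bar about 3 mm above its final rest height, so the pins were in but not fully down. That is within the 7 mm limit. It settled the rest of the way when I let go.
- **Turning:** I turned the spanner about 0.92 rad, until the torque jumped from 0.16 to 0.83 N·m and the picture showed the lug against the post. I then turned back 0.12 rad within the play before letting go.
- **Final position:** in the side camera the spanner is within 1 mm of the ring's centre, upright, with its bar on the rim. It is about 0.1 rad off the holes' line, going by the ring turn I estimated from the lug gap. I did not measure the ring joint directly.
- **Small spanner:** it stands where it started. In the top camera its grip is unchanged at (445.4, 200.0) mm. The side camera put it a few mm off, with a grip only 11.7 mm wide instead of 20 mm, so I took that as a partly hidden view and discounted it.
- **Limits of the check:** the arm covered most of the ring in the last top view, so the final position rests on the side camera alone. The arm was clear of everything at hand-in, about 16.6 s in.

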